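Fetch the slotted bending block from the block carousel

ROBOT

A 6-joint arm with a two-finger parallel gripper is mounted at the origin on a cart in front of the work surface, level with it; the furniture and walls round the work are solid. World frame = base frame: x ahead of the robot, y to its left, z up, the work surface at z = 0. Lengths are in m, angles in rad, forces in N, time in s.
With the tool pointing down it reaches from about 0.225 to 0.875 m from the base axis. Payload 3.4 kg.
Tool frame: the origin (TCP) lies at the very end of the fingers, on their centre line; the grasp point (between the pads) lies 19 mm behind it; z points along the fingers, x is the direction in which the jaws open and shut, and the axes are right-handed (so a half turn about z gives the same grasp; the last joint's range is limited). The gripper opens to 85 mm and grips with 20 to 120 N. Pads are 22 mm wide; open, the fingers measure 114 mm over their backs; the gripper's body (76 mm by 85 mm) begins 54 mm behind the grasp point. The pads swing forward as they close: fully open they stand 13 mm farther back than shut.
Start: joints at [1.216, 0.276, 1.505, -0, 1.361, -0.121], TCP at [0.133, 0.559, 0.231] pointing down, gripper open.
Joint ranges: [-2.89, 2.89], [-0.75, 2.08], [0.22, 2.7], [-1.18, 4.32], [0.11, 2.71], [-2.7, 2.7]. Speed limits (rad/s): [2.57, 2.57, 3.14, 3.14, 3.14, 3.14].

INTERFACE

Orientations are given as a unit quaternion [w, x, y, z].
In Python, from rig import manip gives the robot as it stands.
- The arm moves only by the tool carry_out, never from a script. Its argument "series" is a list of rows, each a list of 2 entries, a list of its own where there are three numbers: the shift along the tool's x, y, z in mm, then the turn about the tool's z in degrees. A call has 1 to 10 rows; each row shifts and turns the pose as measured when the row begins, along the tool's axes as they then stand; what a row does not reach is not made up. A row lasts 1/12 s, in which the tool goes at most 41.7 mm and 7.16 degrees, less where a joint would pass 70% of its speed; a pose out of reach is approached as far as the arm can. A call is refused whole if a number of a shift passes 41.7 or a number of a turn 7.16, either way. A call with a gripper value outside its range is refused whole. "fingers" is the finger opening in mm, from 0 to 85.4, set as the call begins (left out, the last holds). The fingers move at their own pace and stop on an object; "squeeze" is the grip in N (left out, the last holds). Time passes only in rows, so rows that do not move let the fingers close. It gives the time, the measured TCP pose, the force and the opening at its end, in the units of the state.
- manip.get_state(): the state, without advancing time (a new reading comes with each control period).
- manip.get_image(name): name is "scene" or "top" or "wrist"; returns a dict with "frame" (480x640x3 uint8, blue, green, red), "K" (3x3 intrinsics, pixels), "rvec" (rotation vector, rad) and "tvec" (3), from world to camera coordinates, as OpenCV has them; the wrist camera has in their place "mount" (4x4, takes a point from camera to tool coordinates, whose origin is the TCP and whose axes are the tool frame's). Camera axes: x right, y down, z forward; pixel columns grow to the right and rows downward; lengths in m; the calibration is good to about 2 mm. A picture is of the moment at which its call begins: read the wrist's pose just before it. There is no depth.
- manip.sign_off(): hands the job in, once; it reports no verdict.
The state is a dict: "clock": time; "qpos": joint angles; "qd": joint speeds; "effort": joint torques, N m; "position": TCP position; "ee_rot": TCP orientation; "contact_force": force on the tool from outside, world axes, zero at the start; "moment": the same for the moment, N m; "width": finger opening in m.
Only numpy, scipy, OpenCV 4.12 (cv2) and the standard library are available. Lean on these libraries where they do the work, as an engineer would, in place of code of your own. Each camera call takes 0.05 s, during which the arm holds its last target. There are 200 camera calls.

TASK

Turn the carousel by its square hub knob until the pocket with the slotted block (the tall one with a square slot across the middle of its top) faces the opening in the casing, and lift that block out there. Stand it upright on the bare bench and let go, take it again across its other pair of sides, and stand it in the dock, flat on the base plate between the two cheeks. Do not drop it, leave the other blocks in their pockets and do not disturb the things lying round about.

Things in the scene. Friction and masses are not known exactly. Their poses are not given: they have to be found in the camera images.
- carousel_base: Fixed round carousel casing, 282 mm across: a grey upright wall, inner radius 133 mm, 5 mm thick, top 113 mm above the bench. Origin on the carousel axis at bench height, z up. Except at its opening the wall stands only 8 mm outside the blocks, so there fingers find no room outside a block.
- carousel_opening (a point): Point in the casing, 95 mm from the axis in the casing's own -x direction, at deck height (15 mm above the bench): where the wanted block's underside centre should come to stand. The wall is open over 34 degrees to either side of this direction, about 150 mm wide, roughly towards the robot.
- carousel (a joint): Angle the rotor has turned since the start (reads 0 there, whatever its position), rad, growing anticlockwise seen from above; no detents, no stops within a full turn; stays where left (friction about 0.12 N m). The rotor is a wooden deck, top 15 mm above the bench, with four pockets 90 degrees apart.
- pocket (a point): A pocket's floor centre, 95 mm from the axis (one of the four, all alike); x points outward. The block's 56 mm side is radial, between two wooden walls 45 mm apart, 5 mm thick, 48 mm long, top 119 mm above the bench: grip it on its inner and outer ends. A 10 mm stop inside and 6 mm lip outside, 3 mm off: lift 10 mm before moving sideways. 40 mm are free between block and hub.
- carousel_knob (a point): Centre of the top of the dark square knob on the hub, on the carousel axis, 122 mm above the bench; turns with the rotor. The knob is 32 x 32 mm, 40 mm high (82 to 122 mm above the bench); turn it by gripping two opposite flats from above. The normals of its flats lie at 45 degrees to this point's x and y axes, which point at the pockets.
- block_slot: THE BLOCK WANTED. Plain grey metal block, footprint 56 mm (its own x) by 40 mm (its own y), origin at the centre of its underside, z up. In a pocket its x axis is radial (either way round). 100 mm high, about 0.42 kg (can vary). A square slot 26 mm wide and 22 mm deep runs across the middle of its top, along its y. It starts in a pocket at one side of the carousel, left or right.
- block_flat: Plain grey metal block, footprint 56 mm (its own x) by 40 mm (its own y), origin at the centre of its underside, z up. In a pocket its x axis is radial (either way round). 100 mm high, flat top, no slot. Stays in its pocket.
- block_low: Plain grey metal block, footprint 56 mm (its own x) by 40 mm (its own y), origin at the centre of its underside, z up. In a pocket its x axis is radial (either way round). 70 mm high, flat top, no slot. Stays in its pocket.
- block_step: Plain grey metal block, footprint 56 mm (its own x) by 40 mm (its own y), origin at the centre of its underside, z up. In a pocket its x axis is radial (either way round). 100 mm high, half its top (the -x end) cut 28 mm lower, like a stair. Stays in its pocket.
- dock: Fixed dark steel dock: base plate 150 mm (x) by 70 mm (y), 10 mm thick, with two upright cheeks facing each other, 64 mm apart inside (at x = -32 and +32 mm), 10 mm thick, 44 mm wide in y, top 106 mm above the bench. Origin at the centre of its underside, on the bench, z up.
- dock_seat (a point): Centre of the top of the dock's base plate, midway between the cheeks, 10 mm above the bench: where the centre of the block's underside belongs, its 56 mm side along the dock's x (either way round), 4 mm free at each cheek. The two sides without cheeks (-y and +y) are open to fingers.
- hold_weight: Bystander: dark iron hold-down weight with a loop, 35x55x71 mm, origin under its centre.
- tape_roll: Bystander: roll of yellow tape lying flat, 91 mm across, 24 mm high, origin under its centre.
- pliers_red: Bystander: pliers lying flat, 64x189x15 mm, long along their y, origin under their centre.
Mind the look-alikes: they are no part of the job. Leave any yellow look-alike of the block_step alone.

How it is judged:
On the way, in this order (a step that is already met when the one before it is completed fails the run):
1. the slotted block, still in its pocket, faces the opening of the casing (within about 20 degrees) (y of block_slot in the frame of carousel_base between -0.035 and 0.035 m and x of block_slot in the frame of carousel_base below -0.08 m and height (world z) of block_slot below 0.025 m), for 0.2 s.
2. the slotted block stands upright on the bare bench, let go (height (world z) of block_slot below 0.006 m and angle between block_slot's own z axis and vertical below 0.1 rad and contact force between the fingers and block_slot below 0.3 N and linear speed of block_slot below 0.03 m/s and horizontal distance between block_slot and dock above 0.06 m), for 0.2 s.
At the end, for the whole second after the job is handed in: The slotted block stands upright (within 0.08 rad) at rest on the dock's base plate between the cheeks, its 56 mm side along the dock's x (within 0.25 rad), within 8 mm of the dock's middle in x and 14 mm in y; the other three blocks stand upright in the carousel (x of block_slot in the frame of dock between -0.008 and 0.008 m and y of block_slot in the frame of dock between -0.014 and 0.014 m and z of block_slot in the frame of dock between 0.005 and 0.014 m and angle between block_slot's own z axis and vertical below 0.08 rad and angle between the x axis of block_slot and the x axis of dock, either way round below 0.25 rad and linear speed of block_slot below 0.02 m/s and angle between each of block_flat, block_low, block_step's own z axis and vertical below 0.15 rad and height (world z) of each of block_flat, block_low, block_step below 0.03 m); the robot touches nothing.
It fails at once if another block is lifted or knocked out of its pocket (height (world z) of any of block_flat, block_low, block_step above 0.04 m or height (world z) of any of block_flat, block_low, block_step below 0.006 m or horizontal distance between any of block_flat, block_low, block_step and carousel_base above 0.13 m or angle between any of block_flat, block_low, block_step's own z axis and vertical above 0.4 rad).
It fails at once if a bystander is moved more than 4 cm (distance of any of hold_weight, tape_roll, pliers_red from where it was at the start of the episode above 0.04 m).
It fails at once if the slotted block is dropped (falls freely) or tipped over ((linear speed of block_slot above 0.8 m/s and contact force between the fingers and block_slot below 0.1 N) or angle between block_slot's own z axis and vertical above 0.9 rad).
It also fails if it takes over 72 s, if anything falls off the work surface, if the arm or the gripper's body presses on something with over 40 N, if the wrist force passes 120 N, or if a joint passes its speed limit or range.

## Working session

There is one attempt and no reset: what is moved stays moved. The work goes in short steps, Python scripts to look and compute and a tool call to move; the robot and the scene stay as the last step left them, time stands still between calls to the robot, and variables do not carry over. Pictures are saved under pics/ and viewed, about 8 in all and at most 12, crops included, and the job is handed in when it is done.

Besides the shell and the picture viewer there is one more tool, called after "Call:" as a command line: name --argument value ..., lists and objects as JSON in quotes. carry_out: Moves the arm, as the interface text tells. Its arguments: {"type":"object","properties":{"series":{"type":"array","items":{"type":"array"}},"fingers":{"type":"number"},"squeeze":{"type":"number"}},"required":["series"]}

```bash
mkdir -p pics; ls; cat > h.py <<'E'
import numpy as np, cv2
from scipy.spatial.transform import Rotation as R
from rig import manip
def img(name,fn=None):
    s=manip.get_state(); d=manip.get_image(name)
    if fn: cv2.imwrite('pics/'+fn,d['frame'])
    if 'mount' in d:
        q=s['ee_rot']; T=np.eye(4); T[:3,:3]=R.from_quat([q[1],q[2],q[3],q[0]]).as_matrix(); T[:3,3]=s['position']
        M=np.linalg.inv(T@np.array(d['mount'])); d['Rm']=M[:3,:3]; d['t']=M[:3,3]
    else:
        d['Rm']=cv2.Rodrigues(np.array(d['rvec'],float))[0]; d['t']=np.array(d['tvec'],float).ravel()
    d['K']=np.array(d['K']); np.savez('pics/%s.npz'%name,K=d['K'],Rm=d['Rm'],t=d['t'])
    return d
def load(name): return dict(np.load('pics/%s.npz'%name))
def pix2w(d,uv,z):
    uv=np.atleast_2d(uv).astype(float); r=np.c_[uv,np.ones(len(uv))]@np.linalg.inv(d['K']).T@d['Rm']
    c=-d['Rm'].T@d['t']; return c+r*((z-c[2])/r[:,2])[:,None]
def w2pix(d,P):
    p=np.atleast_2d(P)@d['Rm'].T+d['t']; p=p@d['K'].T; return p[:,:2]/p[:,2:]
def st():
    s=manip.get_state(); q=s['ee_rot']; m=R.from_quat([q[1],q[2],q[3],q[0]]).as_matrix()
    print('t',round(s['clock'],2),'p',np.round(s['position'],4),'xax',np.round(m[:,0],3),'yaw',round(np.degrees(np.arctan2(m[1,0],m[0,0])),1),'z',np.round(m[:,2],3),'w',s['width'],'F',np.round(s['contact_force'],1),'q',np.round(s['qpos'],2)); return s,m
E
python3 - <<'E'
from h import *
st()
a=img('top','top0.png');b=img('scene','scene0.png')
for d in(a,b):print(-d['Rm'].T@d['t'])
E
```

```text
pics
t 0.0 p [0.133  0.5589 0.2305] xax [ 0.232  0.973 -0.002] yaw 76.6 z [-0.001 -0.002 -1.   ] w 0.08566153981005499 F [-0.9  0.4 -0.7] q [ 1.22  0.28  1.51 -0.    1.36 -0.12]
[ 0.24767371 -0.0215989   1.26256118]
[ 0.03415767 -0.81129071  1.02518094]
```

View pics/top0.png

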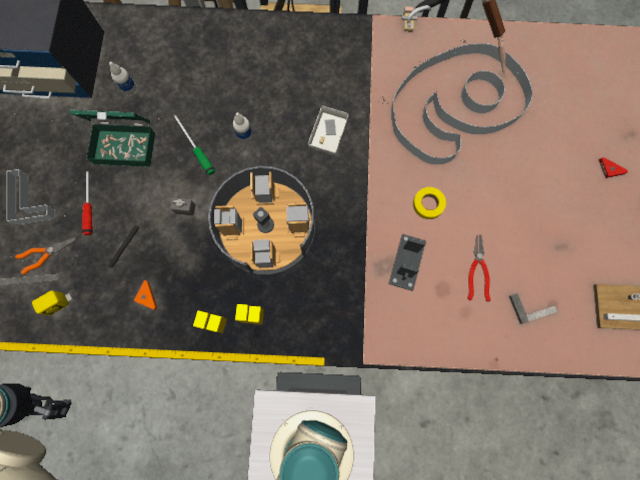

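View pics/scene0.png

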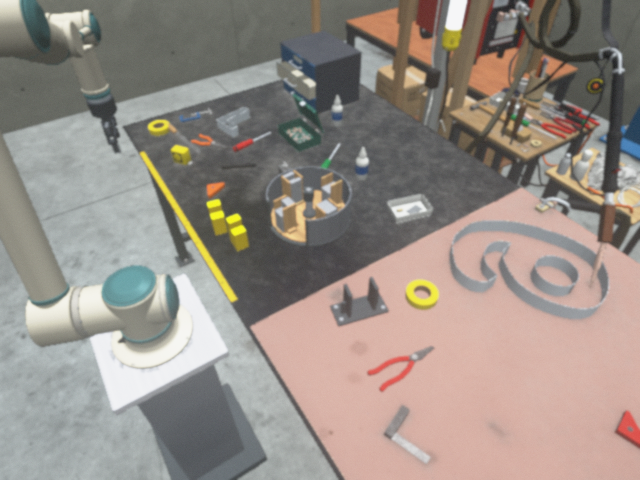

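The top view has +x up and +y left. The carousel is at about (261,219), the dock at (407,262), the yellow look-alikes at (208,321) and (249,314), and the hold weight at (181,206). I'll enlarge the carousel and the dock next.

```bash
python3 - <<'E'
from h import *
f=cv2.imread('pics/top0.png')
a=cv2.resize(f[160:335,190:330],None,fx=3.4,fy=3.4,interpolation=cv2.INTER_CUBIC) # 476x595
b=cv2.resize(f[225:300,380:435],None,fx=5.6,fy=5.6,interpolation=cv2.INTER_CUBIC) #308x420
c=np.zeros((595,800,3),np.uint8); c[:a.shape[0],:a.shape[1]]=a[:595]; c[:b.shape[0],485:485+b.shape[1]]=b
cv2.imwrite('pics/crop0.png',c)
E
```

```text
(no output)
```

View pics/crop0.png

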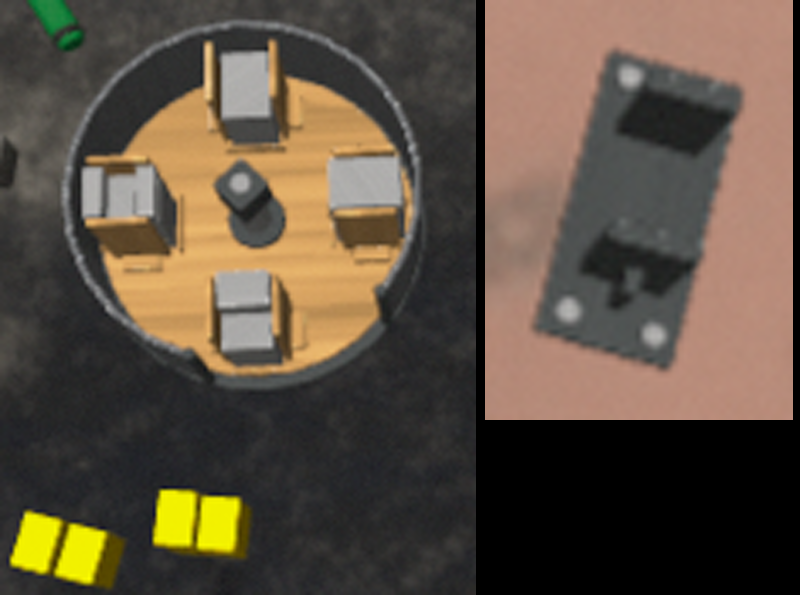

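```bash
python3 - <<'E'
from h import *
from scipy.optimize import least_squares
d=load('top')
A=lambda p:np.array(p,float)/3.4+[190,160]
B=lambda p:(np.array(p,float)-[485,0])/5.6+[380,225]
w=lambda p,z:np.round(pix2w(d,p,z)[:,:2],4)
dc=w(B([(612,50),(742,88),(670,368),(535,330)]),.01); print('dock',dc.tolist(),dc.mean(0),[np.linalg.norm(dc[i]-dc[i-1]).round(3) for i in range(4)])
v=(dc[0]+dc[1]-dc[2]-dc[3]);print('dock x ang',np.degrees(np.arctan2(v[1],v[0])))
rim=w(A([(62,200),(420,200),(241,20),(110,80),(370,75),(80,280),(152,35),(330,40)]),.113)
c=least_squares(lambda c:np.hypot(*(rim-c[:2]).T)-c[2],[.5,.1,.14]).x;print('axis',c)
e=w(A([(193,352),(378,290)]),.113)-c[:2];print('open ends ang',np.degrees(np.arctan2(e[:,1],e[:,0])),np.hypot(*e.T))
k=w(A([(242,160),(271,187),(246,217),(214,190)]),.122);print('knob',k.tolist(),k.mean(0))
for i in range(4):
  q=k[i]-k[i-1];print(np.linalg.norm(q).round(3),np.degrees(np.arctan2(q[1],q[0])).round(1))
for n,z,p in[('slot',.115,[(82,168),(151,161),(160,209),(86,217)]),('flat',.115,[(219,52),(268,50),(277,117),(224,118)]),('right',.085,[(329,157),(398,154),(403,205),(332,209)]),('step',.115,[(213,271),(270,271),(270,305),(216,309)])]:
  b=w(A(p),z);m=b.mean(0);r=m-c[:2];print(n,m,'r',np.hypot(*r).round(4),'ang',np.degrees(np.arctan2(r[1],r[0])).round(1),[np.linalg.norm(b[i]-b[i-1]).round(3) for i in range(4)])
print('yellow',w(A([(158,490),(242,498),(240,552),(152,545),(30,512),(118,535),(97,585),(10,555)]),.1).tolist())
T=w([[181,206],[430,202],[480,268]],.03);print('weight,tape,pliers',T.tolist())
E
```

```text
dock [[0.5918, -0.2277], [0.575, -0.2936], [0.4308, -0.2575], [0.4466, -0.1907]] [ 0.51105  -0.242375] [np.float64(0.15), np.float64(0.068), np.float64(0.149), np.float64(0.069)]
dock x ang -14.175909510085162
axis [0.59770261 0.16423292 0.13879638]
open ends ang [ 169.65950557 -124.5340526 ] [0.13408029 0.13636121]
knob [[0.6162, 0.1621], [0.5955, 0.1382], [0.5707, 0.1554], [0.591, 0.1816]] [0.59335  0.159325]
0.032 -37.7
0.032 -130.9
0.03 145.3
0.033 52.2
slot [0.590725 0.2555  ] r 0.0915 ang 94.4 [np.float64(0.04), np.float64(0.053), np.float64(0.04), np.float64(0.057)]
flat [0.681   0.16435] r 0.0833 ang 0.1 [np.float64(0.055), np.float64(0.039), np.float64(0.057), np.float64(0.041)]
right [0.61525  0.068875] r 0.097 ang -79.6 [np.float64(0.043), np.float64(0.055), np.float64(0.043), np.float64(0.056)]
step [0.51585 0.1548 ] r 0.0824 ang -173.4 [np.float64(0.03), np.float64(0.043), np.float64(0.027), np.float64(0.041)]
yellow [[0.3624, 0.2075], [0.3594, 0.1445], [0.3197, 0.1428], [0.3218, 0.2082], [0.3418, 0.3009], [0.3279, 0.234], [0.2909, 0.2458], [0.3096, 0.3121]]
weight,tape,pliers [[0.6381, 0.4036], [0.6841, -0.3015], [0.4994, -0.4378]]
```

The slotted block is at the left (+y), at about 97°. The opening faces about 203°, so the rotor needs about +105°. I'll move over the knob.

Call:
carry_out --series '[[[-18, 35, 0], 0], [[-18, 35, 0], 0], [[-18, 35, 0], 0], [[-18, 35, 0], 0], [[-18, 35, 0], 0], [[-18, 35, 0], 0], [[-18, 35, 0], 0], [[-18, 35, 0], 0], [[-18, 35, 0], 0], [[-18, 35, 0], 0]]'

```text
clock: 0.93
position: [0.4362, 0.2981, 0.2245]
ee_rot: [-0.002, 0.78, 0.626, -0.004]
contact_force: [0.4, 0.4, -0.2]
width: 0.0853
```

```bash
cat >> h.py <<'E'
def to(x,y,z,yaw=None,n=None,back=0):
    s,m=st(); dw=np.array([x,y,z])-s['position']; dl=m.T@dw*1000
    print('tool shift mm',np.round(dl,1),'len',np.linalg.norm(dl).round(1))
    if yaw is not None: print('turn',round(-((yaw-np.degrees(np.arctan2(m[1,0],m[0,0]))+180)%360-180),1))
E
python3 -c "
from h import *
to(.596,.161,.25,-37.8)"
```

```text
t 0.93 p [0.4362 0.2981 0.2245] xax [ 0.216  0.976 -0.004] yaw 77.5 z [-0.009 -0.002 -1.   ] w 0.08529011644793685 F [ 0.4  0.4 -0.2] q [ 0.47  0.21  1.61  0.    1.33 -0.89]
tool shift mm [-99.5 185.4 -26.6] len 212.1
turn 115.3
```

Call:
carry_out --series '[[[-20, 36, -5], 0], [[-20, 36, -5], 0], [[-20, 36, -5], 0], [[-20, 36, -5], 0], [[-18, 36, -5], 0], [[0, 0, 0], 7.1], [[0, 0, 0], 7.1], [[0, 0, 0], 7.1], [[0, 0, 0], 7.1], [[0, 0, 0], 7.1]]'

```text
clock: 1.77
position: [0.5989, 0.1487, 0.2413]
ee_rot: [0.001, 0.936, 0.353, -0.009]
contact_force: [0.5, -0.0, -0.6]
width: 0.085
```

Call:
carry_out --series '[[[0, 0, 0], 7.1], [[0, 0, 0], 7.1], [[0, 0, 0], 7.1], [[0, 0, 0], 7.1], [[0, 0, 0], 7.1], [[0, 0, 0], 7.1], [[0, 0, 0], 7.1], [[0, 0, 0], 7.1], [[0, 0, 0], 7.1], [[0, 0, 0], 7.1]]'

```text
clock: 2.6
position: [0.5959, 0.1476, 0.2345]
ee_rot: [0.008, 0.965, -0.261, -0.013]
contact_force: [-0.3, 1.1, 0.3]
width: 0.085
```

```bash
python3 -c "
from h import *
to(.596,.161,.25,-37.8)
img('wrist','wr1.png')"
```

```text
t 2.6 p [0.5959 0.1476 0.2345] xax [ 0.864 -0.504 -0.02 ] yaw -30.3 z [-0.029 -0.009 -1.   ] w 0.08500256837974035 F [-0.3  1.1  0.3] q [ 0.13  0.35  1.39 -0.01  1.43  0.66]
tool shift mm [ -7.  -11.3 -15.6] len 20.5
turn 7.5
```

View pics/wr1.png

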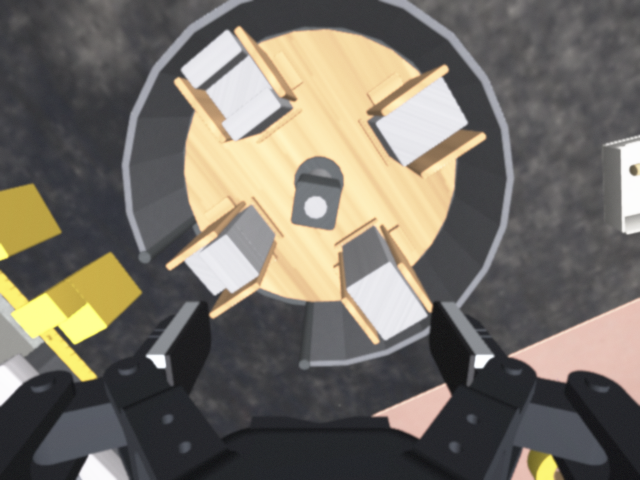

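The wrist view shows the knob top at about (316,205), the rim ends of the opening at (145,257) and (305,363), and the slotted block at (238,85).

```bash
python3 - <<'E'
from h import *
from scipy.optimize import least_squares
st()
d=load('wrist'); print('cam',-d['Rm'].T@d['t'])
w=lambda p,z:np.round(pix2w(d,p,z)[:,:2],4)
k=w([(298,181),(341,184),(334,229),(292,223)],.122);print(k.tolist(),k.mean(0))
for i in range(4):
  q=k[i]-k[i-1];print(np.linalg.norm(q).round(3),np.degrees(np.arctan2(q[1],q[0]))%90)
rim=w([(145,257),(125,165),(150,80),(205,18),(420,10),(480,75),(511,165),(495,255),(440,325),(370,357),(305,363)],.113)
c=least_squares(lambda c:np.hypot(*(rim-c[:2]).T)-c[2],[.5,.1,.14]).x;print('axis',c)
e=rim[[0,-1]]-c[:2];print('open ends ang',np.degrees(np.arctan2(e[:,1],e[:,0]))%360)
b=w([(182,80),(236,28),(290,98),(229,139)],.115);m=b.mean(0);print('slot',m,np.degrees(np.arctan2(*(m-c[:2])[::-1])))
E
```

```text
t 2.65 p [0.5958 0.1476 0.2344] xax [ 0.862 -0.507 -0.02 ] yaw -30.5 z [-0.029 -0.009 -1.   ] w 0.08526984197116044 F [ 0.2  0.3 -0. ] q [ 0.13  0.35  1.39 -0.01  1.43  0.67]
cam [0.63893449 0.21244576 0.37499119]
[[0.5999, 0.1844], [0.6241, 0.168], [0.6043, 0.1426], [0.5808, 0.1611]] [0.602275 0.164025]
0.03 50.65707070606834
0.029 55.87505824799412
0.032 52.062602670415714
0.03 51.788974574438754
axis [0.60165836 0.16256313 0.13643087]
open ends ang [167.56145176 235.47100841]
slot [0.594625 0.256375] 94.28761720457048
```

```bash
python3 -c "
from h import *
to(.6,.163,.20,-37.6);to(.6,.163,.09)"
```

```text
t 2.65 p [0.5958 0.1476 0.2344] xax [ 0.862 -0.507 -0.02 ] yaw -30.5 z [-0.029 -0.009 -1.   ] w 0.08526984197116044 F [ 0.2  0.3 -0. ] q [ 0.13  0.35  1.39 -0.01  1.43  0.67]
tool shift mm [ -3.5 -16.2  34.1] len 37.9
turn 7.1
t 2.65 p [0.5958 0.1476 0.2344] xax [ 0.862 -0.507 -0.02 ] yaw -30.5 z [-0.029 -0.009 -1.   ] w 0.08526984197116044 F [ 0.2  0.3 -0. ] q [ 0.13  0.35  1.39 -0.01  1.43  0.67]
tool shift mm [ -1.3 -18.7 144. ] len 145.3
```

Call:
carry_out --series '[[[-4, -15, 20], 0], [[0, 0, 10], 3.5], [[0, 0, 0], 3.5], [[0, 0, 0], 0], [[0, 0, 0], 0]]'

```text
clock: 3.07
position: [0.5986, 0.1625, 0.2013]
ee_rot: [0.01, 0.948, -0.318, -0.013]
contact_force: [0.1, -0.4, 0.1]
width: 0.0853
```

```bash
python3 -c "
from h import *
to(.6,.163,.15,-37.6);to(.6,.163,.09)"
```

```text
t 3.07 p [0.5986 0.1625 0.2013] xax [ 0.798 -0.603 -0.019] yaw -37.1 z [-0.031 -0.01  -0.999] w 0.08533413753088806 F [ 0.1 -0.4  0.1] q [ 0.16  0.38  1.43 -0.    1.37  0.8 ]
tool shift mm [ 1.8 -2.6 51.3] len 51.4
turn 0.5
t 3.07 p [0.5986 0.1625 0.2013] xax [ 0.798 -0.603 -0.019] yaw -37.1 z [-0.031 -0.01  -0.999] w 0.08533413753088806 F [ 0.1 -0.4  0.1] q [ 0.16  0.38  1.43 -0.    1.37  0.8 ]
tool shift mm [  2.9  -4.2 111.2] len 111.4
```

Call:
carry_out --series '[[[0, -1, 25], 0], [[1, -1, 25], 0], [[1, -1, 25], 0], [[1, -1, 20], 0], [[0, 0, 14], 0], [[0, 0, 0], 0]]'

```text
clock: 3.57
position: [0.6034, 0.1627, 0.0919]
ee_rot: [0.008, 0.951, -0.31, -0.009]
contact_force: [-0.8, -1.1, -0.6]
width: 0.0855
```

Call:
carry_out --series '[[[0, 0, 0], 0], [[0, 0, 0], 0], [[0, 0, 0], 0], [[0, 0, 0], 0], [[0, 0, 0], 0], [[0, 0, 0], 0]]' --fingers 20 --squeeze 50

```text
clock: 4.07
position: [0.6004, 0.1658, 0.0955]
ee_rot: [0.006, 0.951, -0.309, -0.013]
contact_force: [4.6, -2.9, -13.3]
width: 0.0315
```

```bash
python3 -c "
from h import *
to(.6,.163,.09,-37.6)"
```

```text
t 4.07 p [0.6004 0.1658 0.0955] xax [ 0.809 -0.587 -0.021] yaw -36.0 z [-0.028 -0.003 -1.   ] w 0.03153226613980468 F [  4.6  -2.9 -13.3] q [0.16 0.46 1.57 0.   1.14 0.78]
tool shift mm [1.5 2.4 5.5] len 6.2
turn 1.6
```

Call:
carry_out --series '[[[0, 0, 0], -6], [[0, 0, 0], -6], [[0, 0, 0], -6], [[0, 0, 0], -6], [[0, 0, 0], -6], [[0, 0, 0], -6], [[0, 0, 0], -6], [[0, 0, 0], -6]]' --squeeze 70

```text
clock: 4.73
position: [0.5981, 0.1663, 0.0956]
ee_rot: [-0.0, 0.992, 0.124, -0.015]
contact_force: [-1.1, 0.5, -5.0]
width: 0.0314
```

```bash
python3 -c "
from h import *
to(.6,.163,.09,68)"
```

```text
t 4.73 p [0.5981 0.1663 0.0956] xax [ 0.969  0.246 -0.029] yaw 14.2 z [-0.029 -0.003 -1.   ] w 0.03136176052986541 F [-1.1  0.5 -5. ] q [ 0.16  0.46  1.58  0.    1.14 -0.09]
tool shift mm [1.2 3.7 5.5] len 6.7
turn -53.8
```

Call:
carry_out --series '[[[0, 0, 0], -6], [[0, 0, 0], -6], [[0, 0, 0], -6], [[0, 0, 0], -6], [[0, 0, 0], -6], [[0, 0, 0], -6], [[0, 0, 0], -6], [[0, 0, 0], -6], [[0, 0, 0], -4], [[0, 0, 0], 0]]'

```text
clock: 5.57
position: [0.5967, 0.1643, 0.0956]
ee_rot: [-0.005, 0.823, 0.567, -0.013]
contact_force: [-0.7, 0.9, -4.6]
width: 0.0306
```

```bash
python3 - <<'E'
from h import *
to(.6,.163,.09,68)
d=img('top','top1.png');f=cv2.imread('pics/top1.png')
cv2.imwrite('pics/crop1.png',cv2.resize(f[160:335,190:330],None,fx=3.4,fy=3.4,interpolation=cv2.INTER_CUBIC))
E
```

```text
t 5.57 p [0.5967 0.1643 0.0956] xax [ 0.356  0.934 -0.016] yaw 69.1 z [-0.027 -0.007 -1.   ] w 0.030586052815494303 F [-0.7  0.9 -4.6] q [ 0.16  0.45  1.58 -0.    1.13 -1.05]
tool shift mm [0.1 3.6 5.5] len 6.6
turn 1.1
```

View pics/crop1.png

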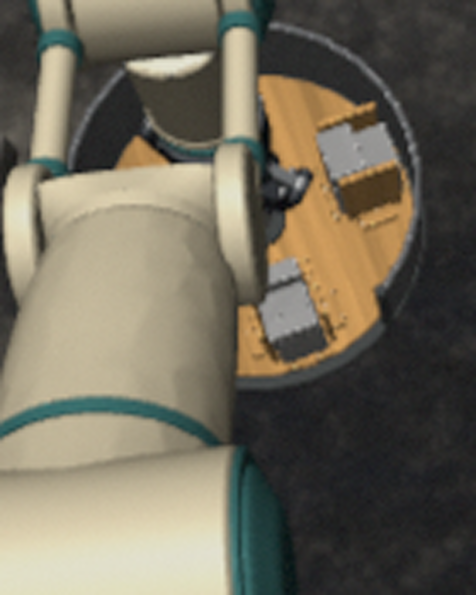

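The slotted block now shows at crop (290,310), facing the opening. The two grips put the axis at about (0.599,0.1635) and the pocket at about 204°. I'll release and rise.

Call:
carry_out --series '[[[0, 0, 0], 0], [[0, 0, 0], 0], [[0, 0, 0], 0], [[0, 0, 0], 0]]' --fingers 85

```text
clock: 5.95
position: [0.599, 0.1642, 0.0983]
ee_rot: [-0.004, 0.826, 0.564, -0.011]
contact_force: [-0.2, 0.3, -0.2]
width: 0.0776
```

Call:
carry_out --series '[[[0, 0, -20], 0], [[0, 0, -30], 0], [[0, 0, -30], 0], [[0, 0, -30], 0], [[0, 0, -30], 3], [[0, 0, -5], 7], [[0, 0, 0], 7], [[0, 0, 0], 7], [[0, 0, 0], 7], [[0, 0, 0], 7]]'

```text
clock: 6.78
position: [0.6049, 0.1645, 0.2575]
ee_rot: [0.001, 0.967, 0.254, -0.006]
contact_force: [0.1, 0.0, 0.3]
width: 0.0855
```

```bash
python3 -c "
from h import *
to(.5123,.1247,.22,24.1)"
```

```text
t 6.78 p [0.6049 0.1645 0.2575] xax [ 0.871  0.491 -0.012] yaw 29.4 z [-0.011 -0.005 -1.   ] w 0.08550744521113278 F [0.1 0.  0.3] q [ 0.16  0.35  1.33 -0.    1.47 -0.36]
tool shift mm [-99.7 -10.8  38.7] len 107.5
turn 5.3
```

Call:
carry_out --series '[[[-33, -4, 5], 0], [[-33, -4, 5], 0], [[-31, -3, 5], 0], [[0, 0, 0], 5], [[0, 0, 0], 0], [[0, 0, 0], 0]]'

```text
clock: 7.28
position: [0.512, 0.1251, 0.2444]
ee_rot: [0.002, 0.978, 0.207, -0.003]
contact_force: [-0.4, 0.9, -1.0]
width: 0.0849
```

```bash
python3 -c "
from h import *
to(.5123,.1247,.22,24.1)
img('wrist','wr2.png')"
```

```text
t 7.28 p [0.512  0.1251 0.2444] xax [ 0.914  0.405 -0.007] yaw 23.9 z [-0.005 -0.005 -1.   ] w 0.08488667744697177 F [-0.4  0.9 -1. ] q [ 0.11  0.2   1.58 -0.    1.37 -0.31]
tool shift mm [ 0.3  0.4 24.4] len 24.4
turn -0.2
```

View pics/wr2.png

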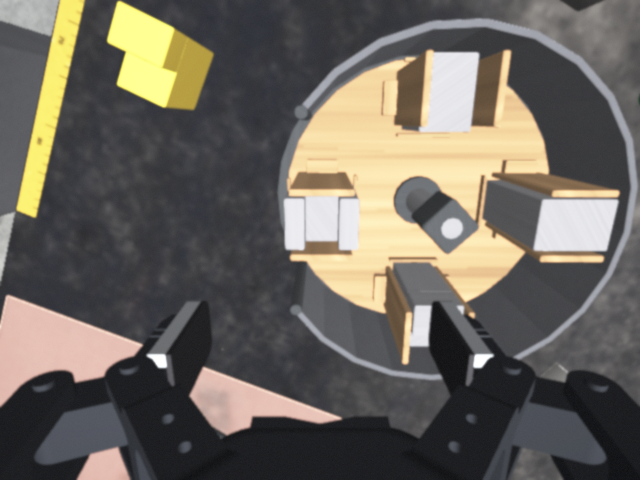

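The slotted block's top lies at (285–358, 197–250), square to the jaws and centred in the opening between the rim ends (302,112) and (295,310).

```bash
python3 - <<'E'
from h import *
d=load('wrist')
b=pix2w(d,[(285,197),(358,197),(358,250),(285,250)],.115)[:,:2];m=b.mean(0);print(m,[np.linalg.norm(b[i]-b[i-1]).round(3) for i in range(4)])
q=b[1]-b[0];print(np.degrees(np.arctan2(q[1],q[0])))
to(m[0],m[1],.068,24)
E
```

```text
[0.51389366 0.12530666] [np.float64(0.041), np.float64(0.054), np.float64(0.041), np.float64(0.056)]
24.03109750686893
t 7.33 p [0.5128 0.1252 0.2447] xax [ 0.914  0.405 -0.006] yaw 23.9 z [-0.004 -0.005 -1.   ] w 0.08480393906171028 F [-0.9  0.2  0.4] q [ 0.11  0.2   1.58 -0.    1.37 -0.31]
tool shift mm [  2.1  -0.2 176.7] len 176.7
turn -0.1
```

Call:
carry_out --series '[[[0, 0, 28], 0], [[0, 0, 28], 0], [[0, 0, 28], 0], [[0, 0, 26], 0], [[0, 0, 0], 0]]'

```text
clock: 7.75
position: [0.5229, 0.1267, 0.1362]
ee_rot: [0.003, 0.977, 0.211, 0.006]
contact_force: [-0.6, -0.3, -1.2]
width: 0.0846
```

```bash
python3 -c "
from h import *
to(.5135,.125,.068,24)"
```

```text
t 7.75 p [0.5229 0.1267 0.1362] xax [0.911 0.412 0.011] yaw 24.4 z [ 0.014 -0.003 -1.   ] w 0.08461075953342737 F [-0.6 -0.3 -1.2] q [ 0.11  0.29  1.74 -0.    1.1  -0.31]
tool shift mm [-10.   -2.9  68. ] len 68.8
turn 0.4
```

Call:
carry_out --series '[[[-10, -3, 5], 0], [[0, 0, 0], 0], [[-1, 0, 8], 0], [[-1, 0, 8], 0], [[-1, 0, 8], 0], [[0, 0, 0], 0]]'

```text
clock: 8.25
position: [0.5184, 0.1254, 0.1092]
ee_rot: [0.003, 0.977, 0.213, 0.011]
contact_force: [-0.3, -0.6, 0.8]
width: 0.0849
```

```bash
python3 -c "
from h import *
to(.5135,.125,.068,24)"
```

```text
t 8.25 p [0.5184 0.1254 0.1092] xax [0.909 0.416 0.021] yaw 24.6 z [ 0.024 -0.002 -1.   ] w 0.08490896644494492 F [-0.3 -0.6  0.8] q [ 0.11  0.3   1.8  -0.    1.02 -0.32]
tool shift mm [-5.5 -2.2 41.1] len 41.5
turn 0.6
```

Call:
carry_out --series '[[[-4, -2, 8], 0.6], [[-1, 0, 8], 0], [[-2, 0, 8], 0], [[-1, 0, 8], 0], [[-2, 0, 8], 0], [[0, 0, 0], 0], [[-1, 0, 1], 0], [[0, 0, 0], 0]]'

```text
clock: 8.92
position: [0.5079, 0.1223, 0.0634]
ee_rot: [0.003, 0.978, 0.207, 0.011]
contact_force: [-1.3, 0.2, 0.1]
width: 0.085
```

```bash
python3 -c "
from h import *
to(.5135,.125,.068,24)"
```

```text
t 8.92 p [0.5079 0.1223 0.0634] xax [0.914 0.406 0.021] yaw 23.9 z [ 0.024 -0.002 -1.   ] w 0.08498635978343541 F [-1.3  0.2  0.1] q [ 0.11  0.34  1.88 -0.01  0.9  -0.31]
tool shift mm [ 6.3 -0.2 -4.5] len 7.8
turn -0.1
```

Call:
carry_out --series '[[[6, 0, -3], 0], [[0, 0, 0], 0]]'

```text
clock: 9.08
position: [0.5141, 0.1249, 0.067]
ee_rot: [0.003, 0.978, 0.207, 0.012]
contact_force: [0.7, 0.1, 0.5]
width: 0.0849
```

Call:
carry_out --series '[[[0, 0, 0], 0], [[0, 0, 0], 0], [[0, 0, 0], 0], [[0, 0, 0], 0], [[0, 0, 0], 0]]' --fingers 45 --squeeze 40

```text
clock: 9.5
position: [0.5144, 0.1249, 0.0685]
ee_rot: [0.004, 0.978, 0.208, 0.012]
contact_force: [0.7, -0.7, -1.1]
width: 0.0555
```

```bash
python3 -c "
from h import *
to(.5135,.125,.068,24)"
```

```text
t 9.5 p [0.5144 0.1249 0.0685] xax [0.914 0.406 0.022] yaw 24.0 z [ 0.025 -0.002 -1.   ] w 0.05551060804136856 F [ 0.7 -0.7 -1.1] q [ 0.11  0.34  1.86 -0.01  0.92 -0.3 ]
tool shift mm [-0.8 -0.5  0.5] len 1.1
turn -0.0
```

Call:
carry_out --series '[[[0, 0, 0], 0], [[0, 0, -5], 0], [[0, 0, -6], 0], [[0, 0, -6], 0], [[0, 0, 0], 0]]' --squeeze 70

```text
clock: 9.92
position: [0.5128, 0.1249, 0.0857]
ee_rot: [0.003, 0.978, 0.207, 0.011]
contact_force: [0.1, 0.1, -3.0]
width: 0.0554
```

```bash
python3 -c "
from h import *
to(.5135,.125,.20,24)"
```

```text
t 9.92 p [0.5128 0.1249 0.0857] xax [0.914 0.406 0.019] yaw 24.0 z [ 0.022 -0.002 -1.   ] w 0.05537947238431169 F [ 0.1  0.1 -3. ] q [ 0.11  0.32  1.84 -0.01  0.96 -0.3 ]
tool shift mm [   2.9    1.4 -114.3] len 114.3
turn -0.0
```

Call:
carry_out --series '[[[0, 0, -10], 0], [[0, 0, -12], 0], [[1, 0, -12], 0], [[1, 0, -12], 0], [[1, 0, -14], 0], [[1, 0, -14], 0], [[0, 0, -14], 0], [[0, 0, -14], 0], [[0, 0, -14], 0], [[0, 0, 0], 0]]'

```text
clock: 10.75
position: [0.5122, 0.1264, 0.2119]
ee_rot: [0.004, 0.978, 0.208, 0.01]
contact_force: [1.1, 0.3, -2.6]
width: 0.0551
```

```bash
python3 -c "
from h import *
to(.43,-.02,.20,-14)"
```

```text
t 10.75 p [0.5122 0.1264 0.2119] xax [0.914 0.406 0.019] yaw 24.0 z [ 0.022 -0.003 -1.   ] w 0.05510393953288719 F [ 1.1  0.3 -2.6] q [ 0.11  0.21  1.65 -0.01  1.26 -0.3 ]
tool shift mm [-134.8  100.3   10.5] len 168.3
turn 38.0
```

Call:
carry_out --series '[[[-15, 11, 0], 0], [[-20, 15, 0], 0], [[-20, 15, 0], 0], [[-20, 15, 0], 0], [[-20, 15, 0], 0], [[-20, 15, 0], 0], [[-15, 11, 0], 0], [[0, 0, 0], 0]]'

```text
clock: 11.42
position: [0.4278, -0.0185, 0.2086]
ee_rot: [0.003, 0.978, 0.21, 0.01]
contact_force: [0.3, -0.1, -3.5]
width: 0.0553
```

Call:
carry_out --series '[[[0, 0, 0], 5], [[0, 0, 0], 5], [[0, 0, 0], 5], [[0, 0, 0], 5], [[0, 0, 0], 5], [[0, 0, 0], 5], [[0, 0, 0], 5], [[0, 0, 0], 3], [[0, 0, 0], 0]]'

```text
clock: 12.17
position: [0.4246, -0.0164, 0.2058]
ee_rot: [-0.002, 0.99, -0.138, 0.009]
contact_force: [0.6, 0.3, -3.6]
width: 0.0553
```

```bash
python3 - <<'E'
from h import *
to(.43,-.02,.0545,-14)
d=img('scene','sc2.png');f=d['frame'];cv2.imwrite('pics/sc2c.png',cv2.resize(f[140:400,160:500],None,fx=2.2,fy=2.2))
E
```

```text
t 12.17 p [ 0.4246 -0.0164  0.2058] xax [ 0.962 -0.274  0.017] yaw -15.9 z [ 0.018  0.002 -1.   ] w 0.05528268542413224 F [ 0.6  0.3 -3.6] q [-0.21  0.06  1.85  0.01  1.22  0.07]
tool shift mm [  3.7   3.  151.3] len 151.4
turn -1.9
```

View pics/sc2c.png

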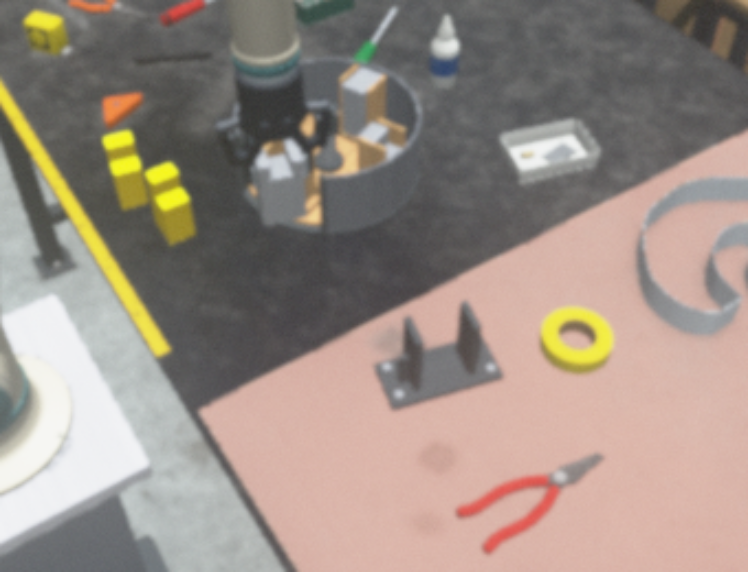

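The slotted block is held upright with the slot on top, over clear dark bench. The dock is free and the bystanders are untouched. I'll lower it.

Call:
carry_out --series '[[[2, 2, 12], -1], [[0, 0, 14], -1], [[0, 0, 14], 0], [[-1, 0, 14], 0], [[-1, 0, 14], 0], [[-1, 0, 14], 0], [[-1, 0, 14], 0], [[-1, 0, 14], 0], [[-1, 0, 12], 0], [[0, 0, 0], 0]]'

```text
clock: 13.05
position: [0.4249, -0.0152, 0.0795]
ee_rot: [-0.003, 0.994, -0.11, 0.012]
contact_force: [-0.4, 1.0, -3.1]
width: 0.0551
```

```bash
python3 -c "
from h import *
to(.43,-.02,.0545,-14)"
```

```text
t 13.05 p [ 0.4249 -0.0152  0.0795] xax [ 0.975 -0.219  0.022] yaw -12.7 z [ 0.024  0.003 -1.   ] w 0.05512316290823464 F [-0.4  1.  -3.1] q [-0.21  0.19  2.06  0.01  0.87  0.01]
tool shift mm [ 5.5  3.8 25.1] len 26.0
turn 1.3
```

Call:
carry_out --series '[[[0, 0, 7], 1], [[0, 0, 7], 0], [[0, 0, 5], 0], [[0, 0, 2], 0], [[0, 0, 2], 0], [[0, 0, 1], 0], [[0, 0, 0], 0]]'

```text
clock: 13.63
position: [0.4282, -0.0152, 0.0551]
ee_rot: [-0.003, 0.993, -0.118, 0.014]
contact_force: [-0.1, -0.6, -4.0]
width: 0.0552
```

```bash
python3 -c "
from h import *
to(.43,-.02,.0535,-14)"
```

```text
t 13.63 p [ 0.4282 -0.0152  0.0551] xax [ 0.972 -0.235  0.027] yaw -13.6 z [ 0.028  0.002 -1.   ] w 0.055211827868097904 F [-0.1 -0.6 -4. ] q [-0.21  0.23  2.09  0.01  0.8   0.02]
tool shift mm [2.8 4.2 1.6] len 5.3
turn 0.4
```

Call:
carry_out --series '[[[0, 0, 1], 0], [[0, 0, 1], 0], [[0, 0, 0], 0]]'

```text
clock: 13.88
position: [0.4288, -0.0153, 0.0542]
ee_rot: [-0.003, 0.993, -0.118, 0.015]
contact_force: [-0.0, -0.2, -4.6]
width: 0.0549
```

Call:
carry_out --series '[[[0, 0, 0.7], 0], [[0, 0, 0], 0]]'

```text
clock: 14.05
position: [0.4291, -0.0153, 0.0541]
ee_rot: [-0.003, 0.993, -0.118, 0.015]
contact_force: [-0.2, 0.2, -3.0]
width: 0.055
```

Call:
carry_out --series '[[[0, 0, 1.5], 0], [[0, 0, 1.5], 0], [[0, 0, 0], 0]]'

```text
clock: 14.3
position: [0.4295, -0.0152, 0.0544]
ee_rot: [-0.003, 0.993, -0.118, 0.015]
contact_force: [0.5, 0.2, -4.2]
width: 0.0551
```

```bash
python3 -c "
from h import *
st()"
```

```text
t 14.3 p [ 0.4295 -0.0152  0.0544] xax [ 0.972 -0.235  0.03 ] yaw -13.6 z [ 0.031  0.002 -1.   ] w 0.055116039020075704 F [ 0.5  0.2 -4.2] q [-0.2   0.23  2.09  0.01  0.79  0.02]
```

Call:
carry_out --series '[[[0, 0, 3], 0], [[0, 0, 0], 0]]'

```text
clock: 14.47
position: [0.4306, -0.015, 0.0545]
ee_rot: [-0.003, 0.993, -0.118, 0.016]
contact_force: [-1.0, 0.1, -4.4]
width: 0.0555
```

Call:
carry_out --series '[[[0, 0, 3], 0], [[0, 0, 0], 0]]'

```text
clock: 14.63
position: [0.4317, -0.0148, 0.0545]
ee_rot: [-0.003, 0.993, -0.119, 0.018]
contact_force: [0.8, 0.6, -4.2]
width: 0.0554
```

Call:
carry_out --series '[[[-2, 0, 5], 0]]'

```text
clock: 14.72
position: [0.4329, -0.0141, 0.0534]
ee_rot: [-0.004, 0.993, -0.119, 0.02]
contact_force: [-11.6, 7.8, 95.3]
width: 0.0552
```

```bash
python3 -c "
from h import *
s,m=st();print(np.round(s['effort'],2),np.round(s['qd'],3),np.round(s['qpos'],4),s['moment'])"
```

```text
t 14.72 p [ 0.4329 -0.0141  0.0534] xax [ 0.971 -0.237  0.04 ] yaw -13.7 z [ 0.041  0.003 -0.999] w 0.055237751857246324 F [-11.6   7.8  95.3] q [-0.2   0.23  2.09  0.02  0.78  0.02]
[-3.22  1.71 -2.06 -1.32 -5.82 -0.  ] [ 0.011 -0.011  0.034  0.014 -0.062 -0.007] [-0.2031  0.2339  2.0889  0.016   0.7787  0.0246] [1.30050761 4.24384985 0.13198266]
```

Call:
carry_out --series '[[[0, 0, 0], 0]]'

```text
clock: 14.8
position: [0.4339, -0.0141, 0.055]
ee_rot: [-0.004, 0.993, -0.119, 0.022]
contact_force: [-0.7, -0.4, -3.7]
width: 0.0558
```

```bash
python3 -c "
from h import *
s,m=st();print(np.round(s['effort'],2),np.round(s['qd'],3),np.round(s['qpos'],4),s['moment'])"
```

```text
t 14.8 p [ 0.4339 -0.0141  0.055 ] xax [ 0.971 -0.237  0.043] yaw -13.7 z [ 0.044  0.003 -0.999] w 0.05578074195265384 F [-0.7 -0.4 -3.7] q [-0.2   0.23  2.09  0.02  0.78  0.02]
[  0.04 -33.62 -18.57   0.09  -0.17  -0.  ] [ 0.004 -0.031 -0.046  0.022  0.017 -0.   ] [-0.2029  0.2315  2.087   0.0164  0.7801  0.0246] [-0.0179998  -0.00768375  0.00074011]
```

The bench contacts at TCP z ≈ 0.0535, and the block hangs about 1 mm above it after the rebound. Opening sets it down.

Call:
carry_out --series '[[[0, 0, 1], 0], [[0, 0, 0], 0], [[0, 0, 0], 0], [[0, 0, 0], 0], [[0, 0, 0], 0], [[0, 0, 0], 0]]' --fingers 85

```text
clock: 15.3
position: [0.4357, -0.0145, 0.0528]
ee_rot: [-0.004, 0.993, -0.119, 0.024]
contact_force: [0.2, 0.4, 0.8]
width: 0.085
```

```bash
python3 - <<'E'
from h import *
s,m=st()
img('wrist','wr3.png')
E
```

```text
t 15.3 p [ 0.4357 -0.0145  0.0528] xax [ 0.97  -0.237  0.046] yaw -13.7 z [ 0.048  0.002 -0.999] w 0.08497926449681201 F [0.2 0.4 0.8] q [-0.2   0.24  2.09  0.02  0.77  0.02]
```

View pics/wr3.png

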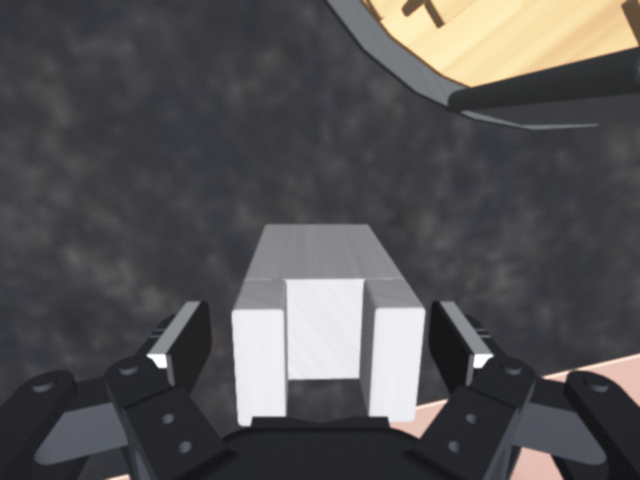

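The block stands upright between the open fingers. Its far top edge runs from (233,310) to (424,308).

```bash
python3 - <<'E'
from h import *
d=load('wrist')
e=pix2w(d,[(233,310),(424,308)],.1)[:,:2];q=e[1]-e[0];L=np.linalg.norm(q);u=q/L
n=np.array([u[1],-u[0]]) # towards -y
g=pix2w(d,[(265,225),(370,225)],0)[:,:2]
print(L,np.degrees(np.arctan2(u[1],u[0])),'centre',e.mean(0)+.02*n, 'alt from base edge',g.mean(0)+.02*n,np.linalg.norm(g[1]-g[0]))
E
```

```text
0.054100437510424114 -14.391812453587365 centre [ 0.43851889 -0.01217627] alt from base edge [ 0.43908176 -0.01361838] 0.056700767226003236
```

Call:
carry_out --series '[[[-2, 0, -15], 0], [[-2, 0, -25], 0], [[-2, 0, -30], 0], [[-2, 0, -30], 0], [[0, 0, -30], 0], [[0, 0, -25], 0], [[0, 0, 0], 0]]'

```text
clock: 15.93
position: [0.4175, -0.0126, 0.2103]
ee_rot: [-0.004, 0.993, -0.119, 0.018]
contact_force: [1.5, -0.4, -0.1]
width: 0.0853
```

```bash
python3 - <<'E'
from h import *
st()
E
```

```text
t 15.93 p [ 0.4175 -0.0126  0.2103] xax [ 0.971 -0.237  0.035] yaw -13.7 z [ 0.037  0.004 -0.999] w 0.08530914778829016 F [ 1.5 -0.4 -0.1] q [-0.21  0.03  1.87  0.01  1.21  0.03]
```

Call:
carry_out --series '[[[0, 0, 0], -7], [[0, 0, 0], -7], [[0, 0, 0], -7], [[0, 0, 0], -7], [[0, 0, 0], -7], [[0, 0, 0], -7], [[0, 0, 0], -7]]'

```text
clock: 16.52
position: [0.4163, -0.0124, 0.2078]
ee_rot: [0.004, 0.949, 0.314, 0.018]
contact_force: [0.5, 0.2, -1.2]
width: 0.0849
```

Call:
carry_out --series '[[[0, 0, 0], -7], [[0, 0, 0], -7], [[0, 0, 0], -7], [[0, 0, 0], -7], [[0, 0, 0], -7], [[0, 0, 0], -5], [[0, 0, 0], 0]]'

```text
clock: 17.1
position: [0.4125, -0.0118, 0.2005]
ee_rot: [0.005, 0.778, 0.628, 0.011]
contact_force: [-1.0, 0.5, 0.4]
width: 0.0852
```

```bash
python3 - <<'E'
from h import *
to(.4387,-.013,.14,75.7)
E
```

```text
t 17.1 p [ 0.4125 -0.0118  0.2005] xax [0.212 0.977 0.012] yaw 77.8 z [ 0.024  0.007 -1.   ] w 0.08518255959876407 F [-1.   0.5  0.4] q [-0.21  0.04  1.88  0.01  1.2  -1.57]
tool shift mm [ 3.7 24.5 61.1] len 65.9
turn 2.1
```

Call:
carry_out --series '[[[3, 20, 10], 2], [[0, 4, 20], 0], [[0, 0, 20], 0], [[0, 0, 10], 0], [[0, 0, 0], 0]]'

```text
clock: 17.52
position: [0.4386, -0.0137, 0.1368]
ee_rot: [0.005, 0.794, 0.608, 0.011]
contact_force: [0.4, 0.6, 0.3]
width: 0.0851
```

```bash
python3 - <<'E'
from h import *
to(.4387,-.013,.056,75.7)
E
```

```text
t 17.52 p [ 0.4386 -0.0137  0.1368] xax [0.259 0.966 0.013] yaw 75.0 z [ 0.024  0.007 -1.   ] w 0.08513147496495777 F [0.4 0.6 0.3] q [-0.2   0.14  1.94  0.01  1.04 -1.51]
tool shift mm [-0.3 -1.8 80.8] len 80.8
turn -0.7
```

Call:
carry_out --series '[[[0, -1, 15], -0.5], [[0, -1, 15], 0], [[0, -1, 15], 0], [[0, -1, 15], 0], [[0, 0, 12], 0], [[0, 0, 6], 0], [[0, 0, 0], 0]]'

```text
clock: 18.1
position: [0.4373, -0.0124, 0.0564]
ee_rot: [0.005, 0.795, 0.607, 0.012]
contact_force: [-0.1, -0.6, -0.1]
width: 0.0849
```

```bash
python3 - <<'E'
from h import *
to(.4387,-.013,.056,75.7)
E
```

```text
t 18.1 p [ 0.4373 -0.0124  0.0564] xax [0.263 0.965 0.013] yaw 74.8 z [ 0.025  0.006 -1.   ] w 0.08490065138027668 F [-0.1 -0.6 -0.1] q [-0.2   0.24  2.06  0.02  0.81 -1.51]
tool shift mm [-0.2  1.5  0.4] len 1.6
turn -0.9
```

Call:
carry_out --series '[[[0, 1, 0], -0.9], [[0, 0, 0], 0], [[0, 0, 0], 0], [[0, 0, 0], 0], [[0, 0, 0], 0], [[0, 0, 0], 0]]' --fingers 30 --squeeze 50

```text
clock: 18.6
position: [0.4403, -0.0131, 0.0592]
ee_rot: [0.007, 0.79, 0.613, 0.013]
contact_force: [0.5, -0.8, -3.7]
width: 0.039
```

Call:
carry_out --series '[[[0, 0, 0], 0], [[0, 0, -12], 0], [[0, 0, -15], 0], [[0, 0, -18], 0], [[0, 0, -20], 0], [[0, 0, -20], 0], [[0, 0, -20], 0], [[0, 0, -20], 0], [[0, 0, -20], 0], [[0, 0, 0], 0]]' --squeeze 70

```text
clock: 19.43
position: [0.43, -0.0128, 0.2057]
ee_rot: [0.001, 0.79, 0.613, 0.008]
contact_force: [2.0, 0.5, -3.2]
width: 0.0387
```

```bash
python3 - <<'E'
from h import *
s,m=st()
to(.511,-.2424,.20,75.8)
E
```

```text
t 19.43 p [ 0.43   -0.0128  0.2057] xax [0.248 0.969 0.012] yaw 75.6 z [ 0.014  0.008 -1.   ] w 0.038658329806016 F [ 2.   0.5 -3.2] q [-0.2   0.07  1.84  0.01  1.23 -1.53]
t 19.43 p [ 0.43   -0.0128  0.2057] xax [0.248 0.969 0.012] yaw 75.6 z [ 0.014  0.008 -1.   ] w 0.038658329806016 F [ 2.   0.5 -3.2] q [-0.2   0.07  1.84  0.01  1.23 -1.53]
tool shift mm [-202.4  135.4    4.8] len 243.5
turn -0.2
```

Now I'll carry it to a viewing pose just beyond the dock.

Call:
carry_out --series '[[[-10, 11, -4], 0], [[-21, 23, -4], 0], [[-22, 25, -5], 0], [[-22, 25, -5], 0], [[-22, 25, -5], 0], [[-22, 25, -5], 0], [[-22, 25, -5], 0], [[-22, 25, -4], 0], [[-21, 23, -4], 0], [[-10, 11, -4], 0]]'

```text
clock: 20.27
position: [0.589, -0.259, 0.2312]
ee_rot: [-0.011, 0.788, 0.615, 0.003]
contact_force: [0.4, 0.8, -3.1]
width: 0.0386
```

Call:
carry_out --series '[[[0, 0, 0], 0], [[0, 0, 0], 0]]'

```text
clock: 20.43
position: [0.5901, -0.2627, 0.2261]
ee_rot: [-0.013, 0.79, 0.614, 0.002]
contact_force: [-1.1, 0.6, -3.4]
width: 0.0385
```

```bash
python3 - <<'E'
from h import *
to(.511,-.2424,.20,75.8)
img('wrist','wr4.png')
E
```

```text
t 20.43 p [ 0.5901 -0.2627  0.2261] xax [0.247 0.969 0.019] yaw 75.7 z [-0.013  0.023 -1.   ] w 0.03845044770641992 F [-1.1  0.6 -3.4] q [-0.53  0.4   1.33  0.01  1.43 -1.86]
tool shift mm [ -0.4 -81.2  27.6] len 85.7
turn -0.1
```

View pics/wr4.png

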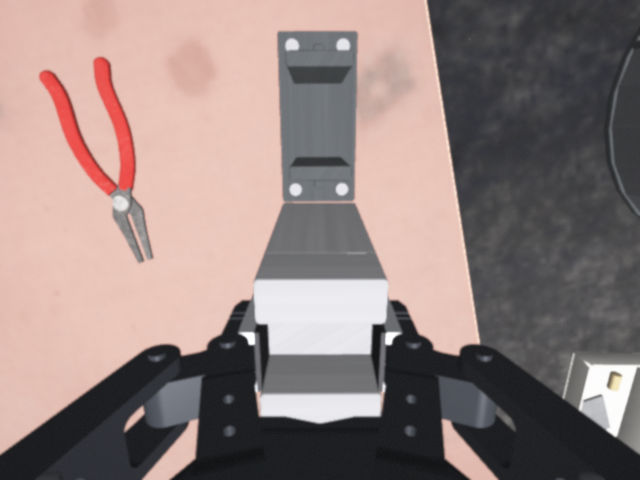

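The dock plate's corners are (278,31), (357,31), (355,200), (283,201). The held block's near face runs from the bottom edge (283,204)–(355,204) to the top edge (255,281)–(387,281).

```bash
python3 - <<'E'
from h import *
d=load('wrist')
w=lambda p,z:pix2w(d,p,z)[:,:2]
c=w([(278,31),(357,31),(355,200),(283,201)],.01);print(np.round(c,4).tolist(),'ctr',c.mean(0),[np.linalg.norm(c[i]-c[i-1]).round(3) for i in range(4)])
v=c[2]+c[3]-c[0]-c[1];print('dock ang',np.degrees(np.arctan2(v[1],v[0])))
k=w([(287,51),(352,51),(350,167),(288,167)],.106);print('cheek tops outer-ish',k.mean(0),np.linalg.norm((k[0]+k[1]-k[2]-k[3])/2))
s,m=st()
T=s['position'];print('cam',-d['Rm'].T@d['t'])
for n,p,z in[('bot',[(283,204),(355,204)],T[2]-.059),('top',[(255,281),(387,281)],T[2]+.041)]:
  e=w(p,z);l=np.linalg.norm(e[0]-e[1]);q=e[1]-e[0];mid=np.r_[e.mean(0),z]; print(n,l,np.degrees(np.arctan2(q[1],q[0])),'rel tool',m.T@(mid-T)*1000,'world rel',mid-T)
E
```

```text
[[0.4354, -0.2564], [0.452, -0.1903], [0.5957, -0.2247], [0.5792, -0.2927]] ctr [ 0.51558295 -0.24102378] [np.float64(0.148), np.float64(0.068), np.float64(0.148), np.float64(0.07)]
dock ang -13.803412971992664
cheek tops outer-ish [ 0.51157014 -0.24083239] 0.0734560389422975
t 20.48 p [ 0.5898 -0.2625  0.2258] xax [0.247 0.969 0.019] yaw 75.7 z [-0.014  0.023 -1.   ] w 0.038136787694560616 F [ 0.3 -1.  -4.5] q [-0.53  0.4   1.33  0.01  1.43 -1.86]
cam [ 0.52180153 -0.24814493  0.36962829]
bot 0.03954276460324969 75.52434732059264 rel tool [ -0.5573636  -29.03915328  59.5541336 ] world rel [-0.02908378  0.00796314 -0.059     ]
top 0.03898659771405381 75.28968937950387 rel tool [  0.26540607 -27.21732478 -40.49950168] world rel [-0.02575805  0.0060486   0.041     ]
```

Call:
carry_out --series '[[[0, -12, 2], 0], [[0, -12, 2], 0], [[0, -12, 2], 0], [[0, -12, 2], 0], [[0, -12, 2], 0], [[0, -12, 2], 0], [[0, -4, 2], 0], [[0, 0, 0], 0], [[0, 0, 0], 0]]'

```text
clock: 21.23
position: [0.5034, -0.2276, 0.2059]
ee_rot: [-0.023, 0.787, 0.617, 0.0]
contact_force: [0.6, -0.1, -2.7]
width: 0.0385
```

```bash
python3 - <<'E'
from h import *
d=load('wrist')
for a,b in[((66,167)),((51,180))]:
  k=pix2w(d,[(320,a),(320,b)],.106)[:,:2];print(k.mean(0),np.linalg.norm(k[0]-k[1]))
k=pix2w(d,[(287,51),(352,51),(350,180),(288,180)],.106)[:,:2];print(k.mean(0))
to(.5135,-.2415,.18,76)
E
```

```text
[ 0.51597835 -0.24146089] 0.06460330972263287
[ 0.51605164 -0.24147952] 0.08246255540511223
[ 0.51593311 -0.24194422]
t 21.23 p [ 0.5034 -0.2276  0.2059] xax [0.239 0.971 0.028] yaw 76.2 z [-0.028  0.036 -0.999] w 0.03849800799820001 F [ 0.6 -0.1 -2.7] q [-0.56  0.28  1.57  0.02  1.34 -1.89]
tool shift mm [-11.8  14.   25.1] len 31.1
turn 0.2
```

The wrist view puts the dock centre at (0.5155,-0.2415), with inner cheek spacing 64.6 mm against 64. I'll align above it.

Call:
carry_out --series '[[[-6, 8, 0], 0.2], [[-6, 7, 0], 0], [[0, 0, 20], 0]]'

```text
clock: 21.48
position: [0.52, -0.2448, 0.1889]
ee_rot: [-0.017, 0.787, 0.616, 0.002]
contact_force: [2.3, -0.8, -3.1]
width: 0.0387
```

```bash
python3 - <<'E'
from h import *
to(.515,-.2415,.172,76)
E
```

```text
t 21.48 p [ 0.52   -0.2448  0.1889] xax [0.241 0.97  0.024] yaw 76.1 z [-0.017  0.029 -0.999] w 0.038659963898739706 F [ 2.3 -0.8 -3.1] q [-0.57  0.32  1.55  0.02  1.3  -1.9 ]
tool shift mm [ 1.6 -5.2 17.1] len 18.0
turn 0.1
```

Call:
carry_out --series '[[[1, -4, 6], 0], [[0, 0, 8], 0], [[0, 0, 0], 0]]'

```text
clock: 21.73
position: [0.5171, -0.244, 0.1707]
ee_rot: [-0.019, 0.788, 0.616, 0.002]
contact_force: [-1.0, 0.2, -3.9]
width: 0.0384
```

```bash
python3 - <<'E'
from h import *
to(.515,-.2415,.172,76)
d=img('wrist','wr5.png')
print(np.round(w2pix(d,[[.515,-.2415,.106]])))
E
```

```text
t 21.73 p [ 0.5171 -0.244   0.1707] xax [0.241 0.97  0.025] yaw 76.0 z [-0.021  0.031 -0.999] w 0.03838972588340122 F [-1.   0.2 -3.9] q [-0.57  0.33  1.58  0.02  1.26 -1.9 ]
tool shift mm [ 1.9 -2.7 -1.1] len 3.5
turn 0.0
[[320. 250.]]
```

View pics/wr5.png

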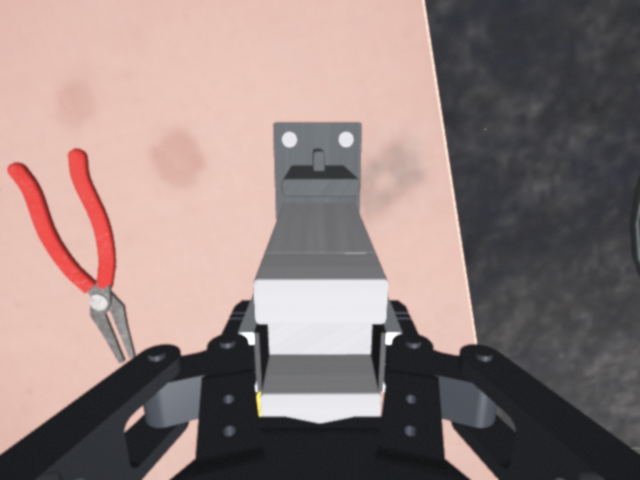

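The robot-side cheek's inner top edge is at v≈195 (u 282–359), and the block's bottom edge is just inside it at v≈204.

```bash
python3 - <<'E'
from h import *
d=load('wrist'); s,m=st(); T=s['position']
ux=np.array([np.cos(np.radians(-14)),np.sin(np.radians(-14))]); uy=np.array([-ux[1],ux[0]])
f=lambda p:(round(float((p-T[:2])@ux)*1000,1),round(float((p-T[:2])@uy)*1000,1))
w=lambda p,z:pix2w(d,p,z)[:,:2].mean(0)
print('cheek inner edge',f(w([(282,195),(359,195)],.106)),'outer',f(w([(284,180),(357,180)],.106)),'plate end',f(w([(274,123),(361,123)],.01)))
print('block bot',f(w([(283,204),(355,204)],T[2]-.059)),'top',f(w([(255,281),(387,281)],T[2]+.041)))
E
```

```text
t 21.78 p [ 0.5177 -0.2444  0.1717] xax [0.241 0.97  0.025] yaw 76.0 z [-0.019  0.03  -0.999] w 0.03842240884067495 F [-0.4 -1.  -3.9] q [-0.57  0.33  1.58  0.02  1.26 -1.9 ]
cheek inner edge (-35.7, 2.2) outer (-44.1, 2.2) plate end (-76.8, 2.4)
block bot (-31.8, 1.2) top (-27.4, -0.5)
```

Call:
carry_out --series '[[[1.5, -1, 6], 0], [[0, 0, 8], 0], [[0, 0, 8], 0], [[0, 0, 0], 0]]'

```text
clock: 22.12
position: [0.518, -0.2428, 0.1494]
ee_rot: [-0.016, 0.788, 0.616, 0.002]
contact_force: [-0.3, 0.8, -3.6]
width: 0.0389
```

```bash
python3 - <<'E'
from h import *
to(.5166,-.2425,.07,76)
E
```

```text
t 22.12 p [ 0.518  -0.2428  0.1494] xax [0.241 0.97  0.024] yaw 76.0 z [-0.016  0.028 -0.999] w 0.038859858213393446 F [-0.3  0.8 -3.6] q [-0.57  0.34  1.62  0.02  1.21 -1.9 ]
tool shift mm [-2.   0.4 79.4] len 79.4
turn 0.0
```

Call:
carry_out --series '[[[0, -1.5, 8], 0], [[0, 0, 8], 0], [[0, 0, 8], 0], [[0, 0, 0], 0]]'

```text
clock: 22.45
position: [0.5158, -0.2414, 0.1231]
ee_rot: [-0.016, 0.788, 0.616, 0.002]
contact_force: [-0.7, 0.7, -3.1]
width: 0.0384
```

```bash
python3 - <<'E'
from h import *
to(.5166,-.2425,.07,76)
E
```

```text
t 22.45 p [ 0.5158 -0.2414  0.1231] xax [0.241 0.97  0.024] yaw 76.0 z [-0.016  0.028 -0.999] w 0.038421081615481065 F [-0.7  0.7 -3.1] q [-0.57  0.36  1.66  0.02  1.15 -1.9 ]
tool shift mm [-2.1  2.2 53. ] len 53.1
turn 0.0
```

Call:
carry_out --series '[[[-0.5, 0.7, 8], 0], [[-0.5, 0.5, 8], 0], [[0, 0.5, 8], 0], [[0, 0, 0], 0]]'

```text
clock: 22.78
position: [0.517, -0.2422, 0.0963]
ee_rot: [-0.016, 0.788, 0.616, 0.002]
contact_force: [-0.5, -0.2, -3.1]
width: 0.0385
```

```bash
python3 - <<'E'
from h import *
to(.5166,-.2425,.07,76)
E
```

```text
t 22.78 p [ 0.517  -0.2422  0.0963] xax [0.241 0.97  0.024] yaw 76.0 z [-0.016  0.028 -0.999] w 0.038474030675315664 F [-0.5 -0.2 -3.1] q [-0.57  0.39  1.69  0.02  1.09 -1.91]
tool shift mm [-1.   0.3 26.3] len 26.3
turn 0.0
```

Call:
carry_out --series '[[[0, 0.3, 8], 0], [[0, 0.3, 8], 0], [[0, 0, 4], 0], [[0, 0, 0], 0]]'

```text
clock: 23.12
position: [0.5174, -0.2419, 0.0738]
ee_rot: [-0.016, 0.788, 0.616, 0.002]
contact_force: [-0.9, 0.8, -3.5]
width: 0.0383
```

Call:
carry_out --series '[[[0, 0, 3], 0]]'

```text
clock: 23.2
position: [0.5177, -0.242, 0.0708]
ee_rot: [-0.016, 0.788, 0.616, 0.003]
contact_force: [0.4, 0.4, -4.4]
width: 0.0384
```

```bash
python3 - <<'E'
from h import *
to(.5166,-.2425,.07,76)
E
```

```text
t 23.2 p [ 0.5177 -0.242   0.0708] xax [0.241 0.97  0.023] yaw 76.0 z [-0.016  0.028 -0.999] w 0.03841410586940875 F [ 0.4  0.4 -4.4] q [-0.57  0.42  1.72  0.02  1.03 -1.91]
tool shift mm [-0.8 -0.9  0.8] len 1.5
turn 0.0
```

Call:
carry_out --series '[[[0, -1, 1.5], 0]]'

```text
clock: 23.28
position: [0.5173, -0.2419, 0.0697]
ee_rot: [-0.015, 0.788, 0.616, 0.003]
contact_force: [0.1, 1.2, 5.9]
width: 0.0386
```

Call:
carry_out --series '[[[0, 0, 1], 0]]'

```text
clock: 23.37
position: [0.5175, -0.2418, 0.0697]
ee_rot: [-0.015, 0.788, 0.616, 0.003]
contact_force: [-3.4, 1.0, 8.8]
width: 0.0384
```

The block touches the plate (+9 N), so I'll release it gently.

Call:
carry_out --series '[[[0, 0, 0], 0], [[0, 0, 0], 0], [[0, 0, 0], 0], [[0, 0, 0], 0]]' --fingers 60 --squeeze 20

```text
clock: 23.7
position: [0.519, -0.243, 0.0719]
ee_rot: [-0.012, 0.788, 0.616, 0.004]
contact_force: [0.2, -0.6, 0.4]
width: 0.06
```

Call:
carry_out --series '[[[0, 0, 0], 0], [[0, 0, 0], 0], [[0, 0, 0], 0]]' --fingers 85

```text
clock: 23.95
position: [0.5195, -0.2433, 0.0724]
ee_rot: [-0.012, 0.788, 0.616, 0.004]
contact_force: [0.2, 0.4, -0.4]
width: 0.085
```

```bash
python3 - <<'E'
from h import *
st()
d=img('wrist','wr6.png')
E
```

```text
t 23.95 p [ 0.5195 -0.2433  0.0724] xax [0.241 0.97  0.021] yaw 76.0 z [-0.008  0.023 -1.   ] w 0.08498828584225784 F [ 0.2  0.4 -0.4] q [-0.57  0.41  1.72  0.02  1.02 -1.91]
```

View pics/wr6.png

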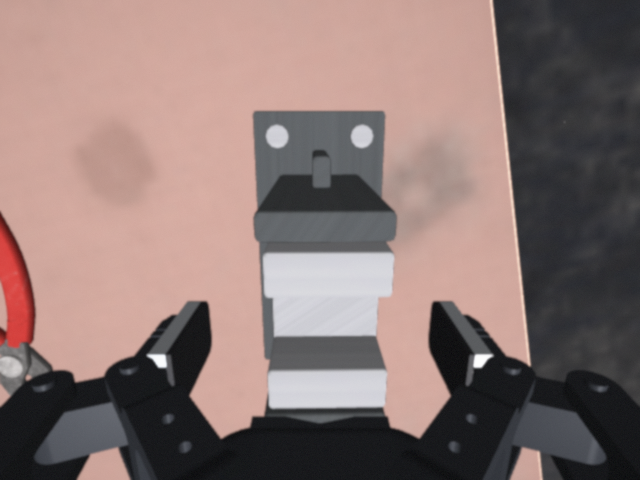

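The block stands free between the cheeks. Next I'll rise and take a final look.

Call:
carry_out --series '[[[0, 0, -15], 0], [[0, 1, -20], 0], [[0, 1, -20], 0], [[0, 1, -25], 0], [[0, 1, -25], 0], [[0, 1, -25], 0], [[0, 0, -25], 0], [[0, 12, 0], 0], [[0, 12, 0], 0], [[0, 0, 0], 0]]'

```text
clock: 24.83
position: [0.5482, -0.2536, 0.2332]
ee_rot: [-0.014, 0.788, 0.616, 0.003]
contact_force: [0.2, -0.4, -0.4]
width: 0.085
```

```bash
python3 - <<'E'
from h import *
st()
d=img('wrist','wr7.png');t=img('top','top7.png')['frame']
a=d['frame']; b=cv2.resize(t[150:350,190:350],(160*2,200*2),interpolation=cv2.INTER_CUBIC)
a=cv2.resize(a,(480,360)); c=np.zeros((400,800,3),np.uint8); c[:360,:480]=a; c[:,480:]=b; cv2.imwrite('pics/fin.png',c)
E
```

```text
t 24.83 p [ 0.5482 -0.2536  0.2332] xax [0.242 0.97  0.022] yaw 76.0 z [-0.012  0.026 -1.   ] w 0.0849535898880455 F [ 0.2 -0.4 -0.4] q [-0.56  0.33  1.42  0.02  1.41 -1.89]
```

View pics/fin.png

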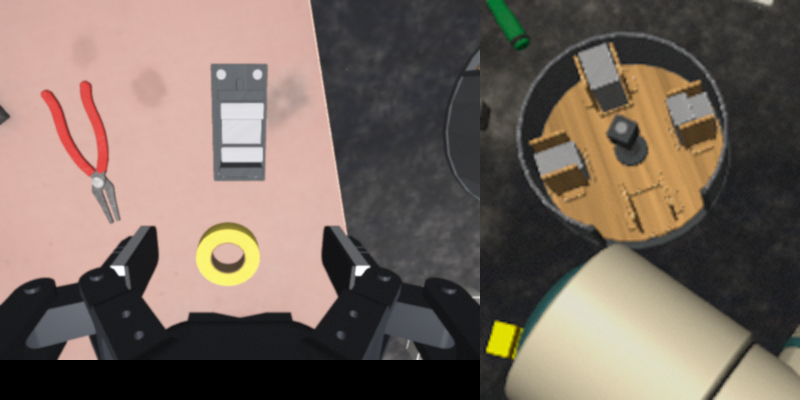

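```bash
python3 - <<'E'
from h import *
d=load('wrist'); s=4/3
w=lambda p,z:pix2w(d,np.array(p)*s,z)[:,:2]
p=w([(211,65),(267,65),(266.5,180),(214,180)],.01);b=w([(219,103),(264,103),(263,162),(221,162)],.11)
e=b.mean(0)-p.mean(0);a=np.radians(-14);print(p.mean(0),b.mean(0),'dock x,y mm',1e3*(e@[np.cos(a),np.sin(a)]),1e3*(e@[-np.sin(a),np.cos(a)]),[np.linalg.norm(b[i]-b[i-1]).round(3) for i in range(4)],[np.linalg.norm(p[i]-p[i-1]).round(3) for i in range(4)])
E
```

```text
[ 0.5159879  -0.24080364] [ 0.51347824 -0.2403675 ] dock x,y mm -2.540621358078324 -0.18395457733618756 [np.float64(0.055), np.float64(0.041), np.float64(0.056), np.float64(0.041)] [np.float64(0.146), np.float64(0.068), np.float64(0.146), np.float64(0.071)]
```

The block is seated within tolerance (about −2.5 mm in x and 0 mm in y, with right-sized edges), so I'm handing it in.

```bash
python3 -c "
from h import *
print(manip.sign_off())"
```

```text
the job is handed in; nothing more can be done
None
```

I turned the carousel about 105° by its knob, lifted the slotted block out at the opening, and stood it free on the bare bench. Then I took it across its 40 mm sides, set it down between the dock cheeks and handed in at about 25 s. The hand-in gave no verdict.

**Last checks:**
- **Block in the dock:** it stands upright, about −2.5 mm off in dock x and 0 mm in y, with its 56 mm side along the dock's x. The measured top was 55–56 × 41 mm, which matches the block.
- **Other things:** the other three blocks are in their pockets. The tape and pliers are where they lay. The hold weight is only partly in that last crop and I did not measure it. The gripper is clear and reads near zero force.

**What disagreed:**
- **Dock and axis positions:** the top and wrist cameras differed by about 5 mm in x for the dock and up to 9 mm for the carousel axis. I used the wrist view for the dock and the arm's own grip for the axis.
- **Tool tilt:** it drifted by up to about 0.05 rad during the moves, and I corrected position along the way.
- **Bench set-down:** one downward step peaked at 95 N at the wrist, under the 120 N limit. The block was then released about 1 mm above the bench.

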